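# Lock the loaded memory carrier onto the bayonet test dock

### The job

Take the carrier that holds the two green memory modules and hang it on the test dock: set its two orange lugs on the steel ring clear of the blue hooks, twist it clockwise (seen from above) so that the lugs go in under the hooks, and let them drop fully into the locking notches. Let go of it there, and leave the empty carrier where it is.

Things in the scene. Friction and masses are not known exactly. Their poses are not given: they have to be found in the camera images.
- carrier: Loaded carrier, 0.2-0.45 kg: aluminium plate 76 (x) x 84 (y) x 10 mm, a flat green module (top at 14 mm) each side of a central black fin, 50 (x) x 16 (y), top at 55 mm: pinch its 16 mm. Orange lugs, 14 wide (y), 10 thick, undersides level with the plate's, reach out along +x and -x to 98 mm from the centre. Origin: centre of underside; x along lugs, z up. Same after a half turn.
- empty_carrier: Empty carrier, a bystander not to be used or moved: same plate, fin, lugs, sizes and origin as the loaded one, but bare dark recesses in place of the green modules.
- dock: Fixed bayonet dock: grey disc 216 mm across, 12 thick, bearing a steel ring (66 to 100 mm from the centre, top 24 mm above the bench). Two notches cut the ring, on the dock's +x and -x, each under a blue hook. Lower the carrier centred, lugs about 50 (30 to 90) degrees counterclockwise of dock x, then turn it clockwise onto dock x. Origin: disc underside centre; x through the notches, z up.
- notch (a point): Floor centre of the +x notch, 83 mm along x from the dock's centre, 12 mm above the bench; the -x notch is the same, half a turn round. Notch 34 mm wide, 12 deep. Its hook has a stop wall on the clockwise side and a lip over the notch, 71-89 mm from the dock's centre, from 44 to 52 mm above the bench, open counterclockwise. A lug turned in falls 12 mm to the floor by its own weight.

How it is judged (in metres and radians):
At the end, for the whole second after the job is handed in: The loaded carrier lies flat (5 degrees) and at rest, lugs down in the notches: underside under 16 mm above the bench (12 is home), centre within 20 mm of the dock's, lugs within 12 degrees of the dock's x axis; the empty carrier is within 30 mm of its start (z of carrier in the frame of dock below 0.016 m and horizontal distance between carrier and dock below 0.02 m and angle between the x axis of carrier and the x axis of dock, either way round below 0.21 rad and angle between carrier's own z axis and vertical below 0.08 rad and linear speed of carrier below 0.02 m/s and distance of empty_carrier from where it was at the start of the episode below 0.03 m); the robot touches nothing.
It fails at once if the empty carrier is moved by more than 30 mm (distance of empty_carrier from where it was at the start of the episode above 0.03 m).
It also fails if it takes over 40 s, if anything falls off the work surface, if the arm or the gripper's body presses on something with over 40 N, if the wrist force passes 120 N, or if a joint passes its speed limit or range.

### The arm

A 6-joint arm with a two-finger parallel gripper is mounted at the origin on the work surface. World frame = base frame: x ahead of the robot, y to its left, z up, the work surface at z = 0. Lengths are in mm, angles in rad, forces in N, time in s.
With the tool pointing down it reaches from about 350 to 775 mm from the base axis. Payload 7.3 kg.
Tool frame: the origin (TCP) lies midway between the tips of the shut fingers; the grasp point (between the pads) lies 19 mm behind it; z points along the fingers, y is the line along which they close (so a half turn about z gives the same grasp; the last joint's range is limited). The gripper opens to 92 mm and grips with 3 to 60 N. Pads are 19 mm wide; open, the fingers measure 130 mm over their backs; the gripper's body (75 mm by 190 mm) begins 47 mm behind the grasp point.
Start: joints at [-1.37, 0.342, 1.524, -0, 1.275, -0.146], TCP at [178.466, -493.759, 189.141] pointing down, gripper open.
Joint ranges: [-2.53, 2.53], [-0.77, 2.02], [0.04, 2.7], [-1, 4.14], [0.28, 2.66], [-3.11, 3.11]. Speed limits (rad/s): [2.57, 2.57, 3.14, 3.14, 3.14, 3.14].

### API

Orientations are given as [roll, pitch, yaw] about the fixed x, y, z axes, in that order (R = Rz(yaw) Ry(pitch) Rx(roll)).
In Python, from plant import monitor, optics, workorder gives the robot as it stands. The module is installed in compiled form; this text tells all that it offers.
- The arm moves only by the tool servo_tool, never from a script. Its arguments are lists of equal length, an entry for each row: "linear": the shift along the tool's x, y, z as a fraction of full scale, a list of three; "spin": the turn about the tool's z as a fraction of full scale. In form: {"linear": [[dx, dy, dz], ...], "spin": [spin, ...]}. A call has exactly 8 rows; each row shifts and turns the commanded pose from where the row before left it, along the tool's axes as they then stand; what a row does not reach is not made up. Full scale, the value 1, is 200 mm for a shift and 90 degrees for a turn. A row lasts 1/8 s, in which the tool goes at most 62.5 mm and 10.7 degrees, less where a joint would pass 70% of its speed; a pose out of reach is approached as far as the arm can. A call with a number of a shift or a turn outside -1 to 1 is refused whole. A call with a gripper value outside its range is refused whole. "hand" is the opening, from -1 (shut) to 1 (fully open), set as the call begins (left out, the last holds). The fingers move at their own pace and stop on an object; the grip force is fixed at half the most. Time passes only in rows, so rows that do not move let the fingers close, or fill a call up. It gives the time, the measured TCP pose, the force, the opening and the grip force at its end, in the units of the state.
- monitor.get_obs(): the state, without advancing time (a new reading comes with each control period).
- optics.capture(name): name is "scene" or "side" or "wrist"; returns a dict with "frame" (384x512x3 uint8, blue, green, red), "K" (3x3 intrinsics, pixels), "world_to_cam" (4x4, takes a point from world to camera coordinates). Camera axes: x right, y down, z forward; pixel columns grow to the right and rows downward; lengths in mm; the calibration is good to about 2 mm. A picture is of the moment at which its call begins. There is no depth.
- workorder.close_job(): hands the job in; it is judged then, once.
The state is a dict: "time": time; "joint_positions": joint angles; "dq": joint speeds; "tau": joint torques, N m; "tool_pos": TCP position; "tcp_rot": TCP orientation; "contact_force": force on the tool from outside, world axes, zero at the start; "moment": the same for the moment, N m; "grip_width": finger opening in mm; "finger_force": force on a finger pad.
Only numpy, scipy, OpenCV 4.12 (cv2) and the standard library are available. Lean on these libraries where they do the work, as an engineer would, in place of code of your own. Each camera call takes 0.05 s, during which the arm holds its last target. There are 200 camera calls.

## Working session

There is one attempt and no reset: what is moved stays moved. The work goes in short steps, Python scripts to look and compute and a tool call to move; the robot and the scene stay as the last step left them, time stands still between calls to the robot, and variables do not carry over. Pictures are saved under pics/ and viewed, at most 10 in all, crops included, and the job is handed in when it is done.

Besides the shell and the picture viewer there is one more tool, called by a JSON object that holds its "api" and its "payload", one argument or row to a line. servo_tool: Moves the arm, as the interface text tells. Shift numbers are shares of 200 mm and turn numbers shares of 90 degrees, none past 1 either way. Its arguments: {"type":"object","properties":{"linear":{"type":"array","items":{"type":"array","items":{"type":"number","minimum":-1,"maximum":1}}},"spin":{"type":"array","items":{"type":"number","minimum":-1,"maximum":1}},"hand":{"type":"number"}},"required":["linear","spin"]}

```bash
mkdir -p pics
cat > h.py <<'E'
from plant import monitor, optics, workorder
import numpy as np, cv2
def snap(n,f):
    c=optics.capture(n); cv2.imwrite('pics/'+f,c['frame']); np.savez('pics/'+f[:-4]+'.npz',K=c['K'],T=c['world_to_cam'],im=c['frame']); return c
def ray(d,u,v,z):
    K,T=d['K'],d['T'] if 'T' in d else d['world_to_cam']
    R,t=T[:3,:3],T[:3,3]; C=-R.T@t; r=R.T@np.linalg.inv(K)@[u,v,1]
    return C+r*(z-C[2])/r[2]
def proj(d,P):
    K,T=d['K'],d['T']; p=np.asarray(P,float)@T[:3,:3].T+T[:3,3]; q=p@K.T; return q[:,:2]/q[:,2:]
E
python3 - <<'E'
from h import *
a=snap('scene','a.png');b=snap('side','b.png')
o=monitor.get_obs();print(o['time'],o['tcp_rot'],o['tool_pos'])
for c in(a,b):
    T=c['world_to_cam'];print(-T[:3,:3].T@T[:3,3],T[2,:3])
im=np.hstack([a['frame'],b['frame']])
cv2.imwrite('pics/ab.png',np.vstack([a['frame'],b['frame']])[:, :])
E
```

```text
0.1 [-3.14020124e+00 -1.83090473e-04  3.46815171e-01] [ 178.36160351 -493.32266034  188.51286249]
[1195.59710257  252.47002015  536.36253522] [-0.74180191 -0.29596939 -0.60177409]
[ 458.98032402 -556.29805722  674.58515051] [ 0.14452824  0.65975538 -0.73745131]
```

View pics/a.png

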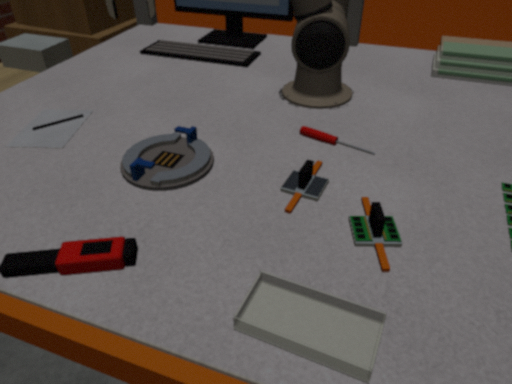

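View pics/b.png

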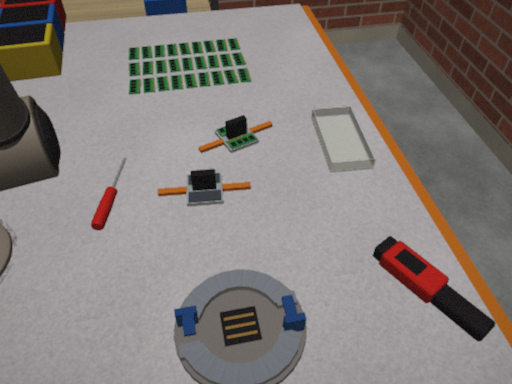

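The scene view has the dock near (167,160) and the loaded carrier near (376,228). In the side view the dock is near (240,325) and the loaded carrier near (237,135). I'll zoom in and fit the orange lugs.

```bash
cat > fit.py <<'E'
from h import *
from scipy.optimize import minimize
from itertools import product
def box(x0,x1,y0,y1,z0,z1): return np.array(list(product((x0,x1),(y0,y1),(z0,z1))),float)
lug=[box(38,98,-7,7,0,10),box(-98,-38,-7,7,0,10)]; body=[box(-38,38,-42,42,0,10)]; fin=[box(-25,25,-8,8,10,55)]
S=4
def mask(d,p,boxes):
    c,s=np.cos(p[2]),np.sin(p[2]); m=np.zeros((384*S,512*S),np.uint8)
    for b in boxes:
        w=np.c_[b[:,0]*c-b[:,1]*s+p[0],b[:,0]*s+b[:,1]*c+p[1],b[:,2]+p[3]]
        h=cv2.convexHull((proj(d,w)*S+S/2-.5).astype(np.float32)); cv2.fillConvexPoly(m,np.round(h).astype(int),255)
    return m
def sim(d,p): 
    m=mask(d,p,lug); m[mask(d,p,fin)>0]=0; return cv2.GaussianBlur(cv2.resize(m,(512,384),interpolation=cv2.INTER_AREA),(0,0),1.2).astype(float)
def orange(d,roi):
    hsv=cv2.cvtColor(d['im'],cv2.COLOR_BGR2HSV); m=cv2.inRange(hsv,(5,150,80),(18,255,255)); k=np.zeros_like(m); x0,y0,x1,y1=roi; k[y0:y1,x0:x1]=m[y0:y1,x0:x1]
    return cv2.GaussianBlur(k,(0,0),1.2).astype(float)
def fitc(views,p0):
    obs=[(d,orange(d,r)) for d,r in views]
    f=lambda q:sum(np.sum((sim(d,[q[0],q[1],q[2]/50,p0[3]])-o)**2) for d,o in obs)/1e5
    q0=np.array([p0[0],p0[1],p0[2]*50])
    for st in(15,4):
        r=minimize(f,q0,method='Nelder-Mead',options=dict(initial_simplex=np.vstack([q0]+[q0+st*e for e in np.eye(3)]),xatol=.05,fatol=.01)); q0=r.x
    return [q0[0],q0[1],q0[2]/50],r.fun,f(q0*0)
E
cat > s1.py <<'E'
from fit import *
a=dict(np.load('pics/a.npz'));b=dict(np.load('pics/b.npz'))
for nm,ra,rb,ta,tb in(('loaded',(345,185,410,275),(190,110,280,160),[(365,200),(385,266)],[(202,147),(270,126)]),('empty',(280,155,330,215),(150,165,260,205),[(319,163),(290,209)],[(160,191),(249,186)])):
    P=[ray(b,*t,10) for t in tb];c=(P[0]+P[1])/2;v=P[1]-P[0]
    print(nm,c[:2],np.arctan2(v[1],v[0]),'both',fitc([(a,ra),(b,rb)],[c[0],c[1],np.arctan2(v[1],v[0]),0]),fitc([(b,rb)],[c[0],c[1],np.arctan2(v[1],v[0]),0]))
A=cv2.resize(a['im'][115:200,110:225],None,fx=5,fy=5,interpolation=cv2.INTER_CUBIC);B=cv2.resize(b['im'][260:384,165:320],None,fx=3.4,fy=3.4,interpolation=cv2.INTER_CUBIC)
A=cv2.resize(a['im'][118:198,110:225],(400,278),interpolation=cv2.INTER_CUBIC);B=cv2.resize(b['im'][264:384,168:312],(720,600),interpolation=cv2.INTER_CUBIC)
cv2.imwrite('pics/c1.png',B)
E
python3 s1.py
```

```text
loaded [578.21034412 243.83739512] 0.25997870624965114 both ([np.float64(576.364942161937), np.float64(251.13858701347033), np.float64(0.3272145969920865)], np.float64(55.0182), np.float64(329.95837)) ([np.float64(578.1523364457889), np.float64(251.61908993967074), np.float64(0.33203168581545006)], np.float64(18.66573), np.float64(140.13881))
empty [482.49880687  87.29028707] -0.11754983800858398 both ([np.float64(481.5606746881251), np.float64(91.61224589895714), np.float64(-0.08181438362006692)], np.float64(43.55983), np.float64(325.61409)) ([np.float64(480.8910919103171), np.float64(91.99661192152283), np.float64(-0.08620715971596091)], np.float64(19.48242), np.float64(195.96259))
```

View pics/c1.png

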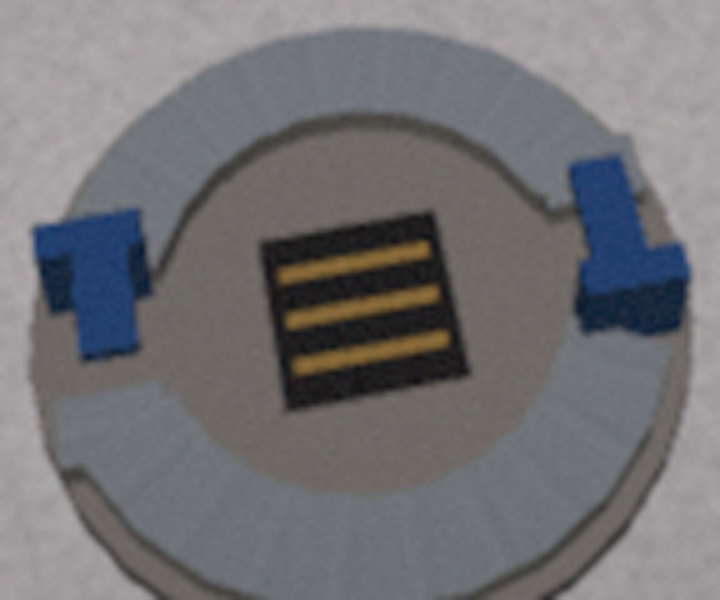

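The side crop shows both T-shaped hooks, with the stop bars on the clockwise side and the lips open counterclockwise, plus the square contact pad. I'll compute the dock pose from matching hook corners and the ring edge.

```bash
cat > s2.py <<'E'
from h import *
from scipy.optimize import least_squares
b=dict(np.load('pics/b.npz'))
g=lambda p,z:ray(b,168+p[0]/5-.4,264+p[1]/5-.4,z)[:2]
L=[g(p,52) for p in[(83,357),(138,350),(35,230),(142,210)]];R=[g(p,52) for p in[(622,155),(570,165),(688,275),(580,292)]]
print('mid',[(l+r)/2 for l,r in zip(L,R)])
print('dist',[np.linalg.norm(r-l) for l,r in zip(L,R)])
# lip edge direction via bar edges (radial) and square pad
for p,q in((L[2],L[3]),(R[3],R[2]),(L[0],L[1]),(R[1],R[0])): print('rad',np.degrees(np.arctan2(*(q-p)[::-1])),np.linalg.norm(q-p))
sq=[g(p,13) for p in[(260,242),(435,212),(470,375),(287,411)]]
print('sq',np.mean(sq,0),[np.degrees(np.arctan2(*(sq[j]-sq[i])[::-1])) for i,j in((0,1),(3,2),(3,0),(2,1))])
rg=np.array([g(p,24) for p in[(365,27),(470,45),(250,48),(150,115),(560,88),(60,410)]])
r=least_squares(lambda c:np.hypot(*(rg-c).T)-100,[500,-100]);print('ring',r.x,r.fun)
ri=np.array([g(p,24) for p in[(365,112),(480,145),(250,150),(160,270),(160,383),(250,470),(365,493),(500,440),(560,370)]])
r=least_squares(lambda c:np.hypot(*(ri-c).T)-66,[500,-100]);print('ringin',r.x,r.fun)
E
python3 s2.py
```

```text
mid [array([ 501.96008444, -233.83705144]), array([ 501.50731738, -234.47036329]), array([ 501.19440126, -233.6625069 ]), array([ 500.896483  , -232.94643653])]
dist [np.float64(179.75054819032192), np.float64(146.9515427024495), np.float64(204.538653235655), np.float64(140.13948140801074)]
rad 0.47015233009550744 33.606941224165105
rad -1.9364619284785418 34.22118955152682
rad -3.7309238241998717 16.46348102576182
rad 0.6456123395102922 17.33522366744281
sq [ 501.56868091 -232.98017711] [np.float64(-0.7164871194959033), np.float64(0.11649447228478822), np.float64(89.96761444993601), np.float64(89.64150356203665)]
ring [446.44914117 -99.43016507] [-18.60586638  19.08799918 -51.88146879 -44.63731949  53.46937769
  59.60356581]
ringin [ 501.08976959 -233.40723266] [ 0.70451697  0.51043121 -1.13814132 -0.22266444  2.83750661  0.01322683
 -1.28317281 -0.79499016  2.11020288]
```

Measured poses: dock about (501.4,-233.4) at 0°, loaded carrier about (577,251) at 18.9°, and tool yaw already 19.9°. I'll move above the carrier.

{"api": "servo_tool", "payload": {
  "linear": [
    [0.19,-0.17,0],
    [0.2,-0.18,0],
    [0.2,-0.18,0],
    [0.2,-0.18,0],
    [0.2,-0.18,0],
    [0.2,-0.18,0],
    [0.2,-0.18,0],
    [0.2,-0.18,0]
  ],
  "spin": [0,0,0,0,0,0,0,0],
  "hand": 1
}}

```text
time: 1.1
tool_pos: [380.8, -115.0, 189.1]
tcp_rot: [3.141, -0.0, 0.347]
contact_force: [0.9, -0.3, -0.3]
grip_width: 92.1
finger_force: 0.0
```

{"api": "servo_tool", "payload": {
  "linear": [
    [0.2,-0.18,0],
    [0.2,-0.18,0],
    [0.2,-0.18,0],
    [0.2,-0.18,0],
    [0.2,-0.18,0],
    [0.2,-0.18,0],
    [0.2,-0.18,0],
    [0,0,0]
  ],
  "spin": [0,0,0,0,0,0,0,0]
}}

```text
time: 2.1
tool_pos: [558.4, 218.5, 187.5]
tcp_rot: [-3.141, 0.001, 0.351]
contact_force: [0.4, -0.3, -0.7]
grip_width: 91.9
finger_force: 0.0
```

Run:
```python
from h import *
d=snap('wrist','w1.png');o=monitor.get_obs();print(o['time'],o['tool_pos'],o['tcp_rot'],o['joint_positions'])
d=dict(np.load('pics/w1.npz'))
T=d['T'];print(-T[:3,:3].T@T[:3,3],T[2,:3])
```

```text
2.15 [557.69495594 216.68811243 187.74780601] [-3.14158054e+00  2.11117623e-03  3.49234822e-01] [ 2.42675479e-01  4.80383925e-01  1.31085607e+00 -2.17665804e-04
  1.35245315e+00  1.46428437e+00]
[631.30917326 245.92476649 384.15730697] [-0.26999343 -0.09951872 -0.95770537]
```

View pics/w1.png

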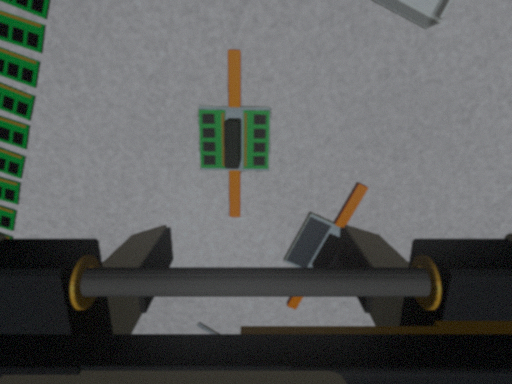

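The wrist view shows the carrier unobstructed, with its fin at (233,143) and lugs at (234,50)–(234,215). I'll fit it from here.

```bash
cat > s3.py <<'E'
from fit import *
d=dict(np.load('pics/w1.npz'))
q,e,z=fitc([(d,(210,40,260,225))],[577,251,.33,0]);print(q,e,z)
o=monitor.get_obs();p,yaw=o['tool_pos'],o['tcp_rot'][2];v=np.array(q[:2])-p[:2]
print('tool dx,dy',np.cos(yaw)*v[0]+np.sin(yaw)*v[1],np.sin(yaw)*v[0]-np.cos(yaw)*v[1],'spin deg',np.degrees(yaw-q[2]))
E
python3 s3.py
```

```text
[np.float64(575.7001406051994), np.float64(252.00838454975803), np.float64(0.33102559880948745)] 63.80525 542.62098
tool dx,dy 29.00415093239632 -27.027162752848735 spin deg 1.043311621491249
```

{"api": "servo_tool", "payload": {
  "linear": [
    [0.074,-0.067,0],
    [0.074,-0.067,0.08],
    [0,0,0.15],
    [0,0,0.15],
    [0,0,0.15],
    [0,0,0.15],
    [0,0,0.1],
    [0,0,0.05]
  ],
  "spin": [0.011,0,0,0,0,0,0,0]
}}

```text
time: 3.15
tool_pos: [576.2, 249.1, 22.1]
tcp_rot: [3.141, 0.002, 0.328]
contact_force: [-0.3, -0.4, -0.3]
grip_width: 91.8
finger_force: 0.0
```

{"api": "servo_tool", "payload": {
  "linear": [
    [0,0,0],
    [0,0,0],
    [0,0,0],
    [0,0,0],
    [0,0,0],
    [0,0,0],
    [0,0,0],
    [0,0,0]
  ],
  "spin": [0,0,0,0,0,0,0,0],
  "hand": -1
}}

```text
time: 4.15
tool_pos: [577.0, 250.6, 23.0]
tcp_rot: [3.142, 0.0, 0.33]
contact_force: [0.6, 0.8, 0.1]
grip_width: 16.6
finger_force: 0.0
```

{"api": "servo_tool", "payload": {
  "linear": [
    [0,0,0],
    [0,0,0],
    [0,0,0],
    [0,0,-0.05],
    [0,0,-0.1],
    [0,0,-0.15],
    [0,0,-0.15],
    [0,0,-0.1]
  ],
  "spin": [0,0,0,0,0,0,0,0]
}}

```text
time: 5.15
tool_pos: [577.7, 250.8, 135.7]
tcp_rot: [3.141, -0.003, 0.33]
contact_force: [-0.6, -0.3, -0.0]
grip_width: 0.0
finger_force: 0.0
```

```bash
cat > st.py <<'E'
from h import *
o=monitor.get_obs();p,y=o['tool_pos'],o['tcp_rot'][2];v=np.array([501.4,-233.4])-p[:2]
print(o['time'],p,o['tcp_rot'],o['contact_force'],o['grip_width'],o['finger_force'])
print('to dock tool dx,dy/200',(np.cos(y)*v[0]+np.sin(y)*v[1])/200,(np.sin(y)*v[0]-np.cos(y)*v[1])/200,'yawdeg',np.degrees(y))
E
python3 st.py; python3 -c "
from h import *
snap('scene','d.png');snap('side','e.png')
a=cv2.imread('pics/d.png');b=cv2.imread('pics/e.png');cv2.imwrite('pics/de.png',np.hstack([a[100:300,230:490],b[20:220,120:380]]))"
```

```text
5.15 [577.68102533 250.76815972 135.65835835] [ 3.14136944e+00 -2.78763699e-03  3.29544467e-01] [-0.60805563 -0.26000754 -0.03020048] 0.003437453727608451 0.0
to dock tool dx,dy/200 -1.144294895122023 2.1671477189455994 yawdeg 18.881507125262928
```

View pics/de.png

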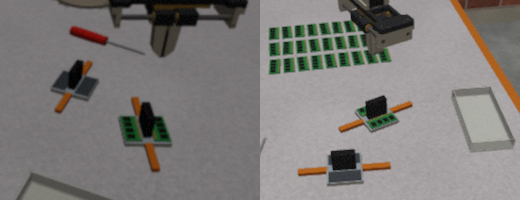

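The fingers closed on nothing and the carrier is still on the bench. I'll check where the TCP projects compared with the gripper in the images.

Run:
```python
from h import *
a=dict(np.load('pics/d.npz'));b=dict(np.load('pics/e.npz'))
p=monitor.get_obs()['tool_pos']
ims=[]
for d,(x0,y0),z in((a,(300,60),0),(b,(180,20),0)):
    im=cv2.resize(d['im'],None,fx=4,fy=4,interpolation=cv2.INTER_CUBIC)
    for P,c in(([p],(0,0,255)),([[576.3,251.5,55]],(255,0,255)),([[p[0],p[1],22]],(255,255,0))):
        q=proj(d,P)[0];print(q);cv2.drawMarker(im,tuple(int(4*t) for t in q),c,0,16,2)
    ims.append(im[y0*4:y0*4+600,x0*4:x0*4+600])
cv2.imwrite('pics/f.png',cv2.resize(np.hstack(ims),(800,400)))
```

```text
[386.64940483 172.05091136]
[378.87218232 208.93316058]
[375.4454324  223.52710653]
[234.92086639  88.76489787]
[234.98755973 119.07814935]
[236.42372128 130.32676242]
```

View pics/f.png

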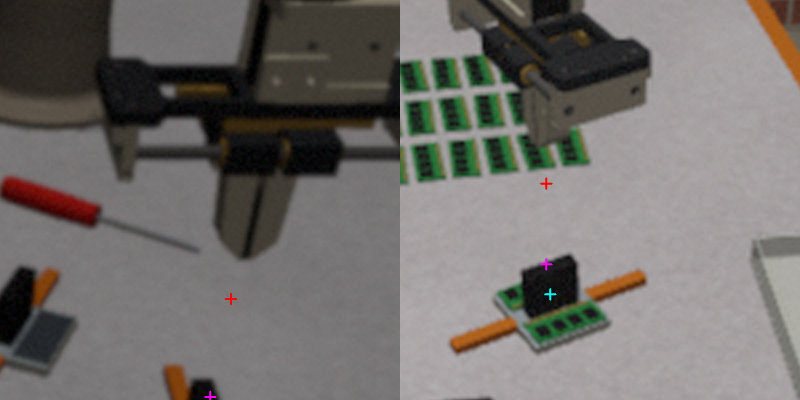

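Run:
```python
from h import *
a=dict(np.load('pics/d.npz'));b=dict(np.load('pics/e.npz'))
def tri(u,v):
    X=cv2.triangulatePoints(a['K']@a['T'][:3],b['K']@b['T'][:3],np.array(u,float).reshape(2,1),np.array(v,float).reshape(2,1)).ravel();X=X[:3]/X[3]
    return X,proj(a,[X])[0]-u,proj(b,[X])[0]-v
s=8/3
print('tip',tri([300+244/s,60+257/s],[180+142/s,20+143/s]))
print('fin',tri([379,205.5],[235,117]))
o=monitor.get_obs();print(o['joint_positions'],o['tool_pos'])
w=dict(np.load('pics/w1.npz'));T=w['T'];print(T)
```

```text
tip (array([577.87408032, 254.34965927, 169.78244699]), array([ 0.95766291, -1.1024178 ]), array([0.57012551, 0.8623227 ]))
fin (array([576.14949665, 250.28518521,  62.15408151]), array([-0.13880188,  0.13655348]), array([-0.08514859, -0.11091488]))
[ 2.88048096e-01  5.73716723e-01  1.29490194e+00 -1.18418638e-04
  1.26694275e+00  1.52924717e+00] [578.64428146 251.08653365 136.53508657]
[[ 3.43906100e-01 -9.39003838e-01  6.22394188e-04  1.35741268e+01]
 [-8.99350956e-01 -3.29192675e-01  2.87749963e-01  5.38183889e+02]
 [-2.69993432e-01 -9.95187181e-02 -9.57705368e-01  5.62832963e+02]
 [ 0.00000000e+00  0.00000000e+00  0.00000000e+00  1.00000000e+00]]
```

Triangulation puts the real fingertips about 30 mm higher than the reported TCP, so the jaws closed above the fin. I'll reopen and go about 30 mm deeper.

{"api": "servo_tool", "payload": {
  "linear": [
    [0,0,0],
    [0,0,0],
    [-0.006,-0.006,0],
    [0,0,0.1],
    [0,0,0.1],
    [0,0,0.1],
    [0,0,0.1],
    [0,0,0.1]
  ],
  "spin": [0,0,0,0,0,0,0,0],
  "hand": 1
}}

```text
time: 6.25
tool_pos: [575.2, 251.3, 31.9]
tcp_rot: [3.142, 0.001, 0.33]
contact_force: [0.3, 0.0, -0.4]
grip_width: 75.8
finger_force: 0.0
```

{"api": "servo_tool", "payload": {
  "linear": [
    [0,0,0],
    [0,0,0],
    [0,0,0.05],
    [0,0,0.05],
    [0,0,0.03],
    [0,0,0],
    [0,0,0],
    [0,0,0]
  ],
  "spin": [0,0,0,0,0,0,0,0]
}}

```text
time: 7.25
tool_pos: [575.8, 251.4, 7.4]
tcp_rot: [3.141, -0.001, 0.33]
contact_force: [0.7, 0.1, -0.4]
grip_width: 91.7
finger_force: 0.0
```

```bash
python3 st.py; python3 -c "
from h import *
a=snap('scene','g1.png')['frame'];b=snap('side','g2.png')['frame']
r=lambda x:cv2.resize(x,(400,400),interpolation=cv2.INTER_CUBIC)
cv2.imwrite('pics/g.png',np.hstack([r(a[150:280,315:445]),r(b[60:190,170:300])]))"
```

```text
7.25 [575.7799206  251.39008431   7.44891119] [ 3.14149361e+00 -6.90375559e-04  3.29541980e-01] [ 0.65897182  0.06095458 -0.43981941] 91.65383563595293 0.0
to dock tool dx,dy/200 -1.1363017723398996 2.1731689402840955 yawdeg 18.881364644433617
```

View pics/g.png

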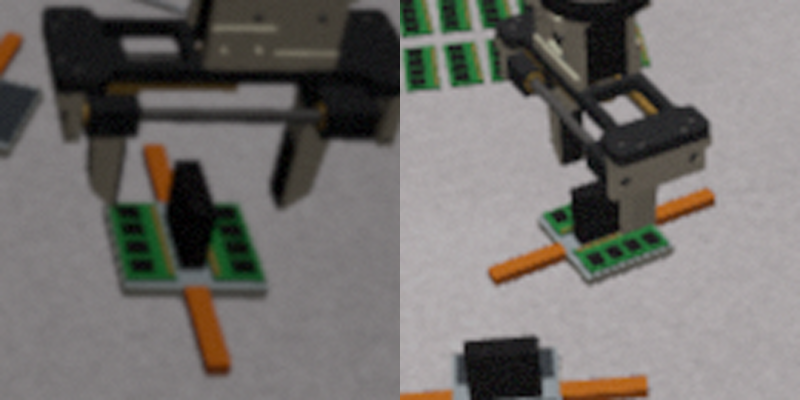

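Run:
```python
from h import *
a=dict(np.load('pics/g1.npz'));b=dict(np.load('pics/g2.npz'));s=400/130
def tri(u,v):
    u=np.array([315+u[0]/s,150+u[1]/s]);v=np.array([170+(v[0]-400)/s,60+v[1]/s])
    X=cv2.triangulatePoints(a['K']@a['T'][:3],b['K']@b['T'][:3],u.reshape(2,1),v.reshape(2,1)).ravel();X=X[:3]/X[3]
    return X,proj(a,[X])[0]-u,proj(b,[X])[0]-v
print(tri([103,202],[637,233]))
for d,x0,y0,ox in((a,315,150,0),(b,170,60,400)):
  for z in(8,20,30,40,50):
    print(z,[(np.round([(q[0]-x0)*s+ox,(q[1]-y0)*s]).tolist()) for q in proj(d,[[576+sg*k*.324,251.5-sg*k*.946,z] for sg,k in((1,46),(1,60),(-1,46),(-1,60))])])
```

```text
(array([595.71959579, 202.94951101,  41.13638349]), array([ 0.24804234, -0.22146313]), array([0.16009263, 0.18643567]))
8 [[107.0, 240.0], [83.0, 240.0], [261.0, 242.0], [284.0, 242.0]]
20 [[109.0, 225.0], [86.0, 225.0], [265.0, 227.0], [288.0, 227.0]]
30 [[111.0, 213.0], [88.0, 212.0], [268.0, 214.0], [292.0, 215.0]]
40 [[114.0, 200.0], [90.0, 199.0], [271.0, 202.0], [296.0, 202.0]]
50 [[116.0, 187.0], [92.0, 186.0], [275.0, 189.0], [299.0, 189.0]]
8 [[630.0, 264.0], [640.0, 275.0], [574.0, 199.0], [566.0, 189.0]]
20 [[630.0, 252.0], [639.0, 263.0], [573.0, 187.0], [565.0, 177.0]]
30 [[630.0, 242.0], [639.0, 252.0], [573.0, 176.0], [564.0, 167.0]]
40 [[630.0, 231.0], [639.0, 242.0], [572.0, 166.0], [564.0, 157.0]]
50 [[630.0, 221.0], [639.0, 231.0], [571.0, 155.0], [563.0, 146.0]]
```

The tips are at about z=40 for a reported 7.4, an offset of about 32 mm, and the x/y position agrees. I'll go down 15 mm more and close.

{"api": "servo_tool", "payload": {
  "linear": [
    [0,0,0.025],
    [0,0,0.025],
    [0,0,0.025],
    [0,0,0],
    [0,0,0],
    [0,0,0],
    [0,0,0],
    [0,0,0]
  ],
  "spin": [0,0,0,0,0,0,0,0]
}}

```text
time: 8.35
tool_pos: [575.6, 251.3, -7.8]
tcp_rot: [3.141, -0.0, 0.33]
contact_force: [0.4, -0.2, -0.2]
grip_width: 91.7
finger_force: 0.0
```

{"api": "servo_tool", "payload": {
  "linear": [
    [0,0,0],
    [0,0,0],
    [0,0,0],
    [0,0,0],
    [0,0,0],
    [0,0,0],
    [0,0,0],
    [0,0,0]
  ],
  "spin": [0,0,0,0,0,0,0,0],
  "hand": -1
}}

```text
time: 9.35
tool_pos: [575.5, 251.3, -7.9]
tcp_rot: [3.141, 0.0, 0.33]
contact_force: [-0.6, 0.1, 0.6]
grip_width: 16.1
finger_force: 0.0
```

{"api": "servo_tool", "payload": {
  "linear": [
    [0,0,0],
    [0,0,0],
    [0,0,0],
    [0,0,0],
    [0,0,-0.1],
    [0,0,-0.15],
    [0,0,-0.15],
    [0,0,-0.1]
  ],
  "spin": [0,0,0,0,0,0,0,0]
}}

```text
time: 10.35
tool_pos: [575.6, 251.3, 93.1]
tcp_rot: [3.141, -0.001, 0.33]
contact_force: [-0.1, -0.6, -2.3]
grip_width: 16.0
finger_force: 30.0
```

```bash
python3 st.py
```

```text
10.35 [575.60750827 251.31424366  93.12063248] [ 3.14143109e+00 -5.25045565e-04  3.29531749e-01] [-0.05965548 -0.57498487 -2.31456479] 15.995919982629971 29.99106466770172
to dock tool dx,dy/200 -1.1353411508658882 2.17310072903076 yawdeg 18.880778450912345
```

Gripped: the opening is 16.0 mm with 30 N. Underside height is the reported z + 7.9. Now to the dock.

{"api": "servo_tool", "payload": {
  "linear": [
    [-0.114,0.217,0],
    [-0.114,0.217,0],
    [-0.114,0.217,0],
    [-0.114,0.217,0],
    [-0.114,0.217,0],
    [-0.114,0.217,0],
    [-0.114,0.217,0],
    [-0.114,0.217,0]
  ],
  "spin": [0,0,0,0,0,0,0,0]
}}

```text
time: 11.35
tool_pos: [514.5, -137.6, 91.8]
tcp_rot: [-3.141, 0.001, 0.33]
contact_force: [0.9, 0.3, -3.8]
grip_width: 15.9
finger_force: 30.0
```

{"api": "servo_tool", "payload": {
  "linear": [
    [-0.112,0.217,0],
    [-0.112,0.217,0],
    [0,0,0],
    [0,0,0],
    [0,0,0],
    [0,0,0],
    [0,0,0],
    [0,0,0]
  ],
  "spin": [0,0,-0.087,-0.087,-0.086,-0.086,0,0]
}}

```text
time: 12.35
tool_pos: [500.8, -232.8, 91.9]
tcp_rot: [-3.141, 0.0, 0.87]
contact_force: [0.8, -0.2, -3.2]
grip_width: 15.5
finger_force: 30.0
```

```bash
python3 st.py;python3 -c "
from h import *
a=snap('wrist','k0.png')['frame'];a=snap('scene','k1.png')['frame'];b=snap('side','k2.png')['frame']
cv2.imwrite('pics/k.png',np.hstack([cv2.resize(a[80:220,90:250],(400,350),interpolation=cv2.INTER_CUBIC),cv2.resize(b[224:384,140:340],(400,350),interpolation=cv2.INTER_CUBIC)]))"
```

```text
12.35 [ 500.81482102 -232.75635147   91.90702279] [-3.14119523e+00  1.48344128e-04  8.70494865e-01] [ 0.79580339 -0.19251702 -3.19130954] 15.517385429746936 29.99105304479599
to dock tool dx,dy/200 -0.0005752348532346457 0.004311270300479565 yawdeg 49.875681866342674
```

View pics/k.png

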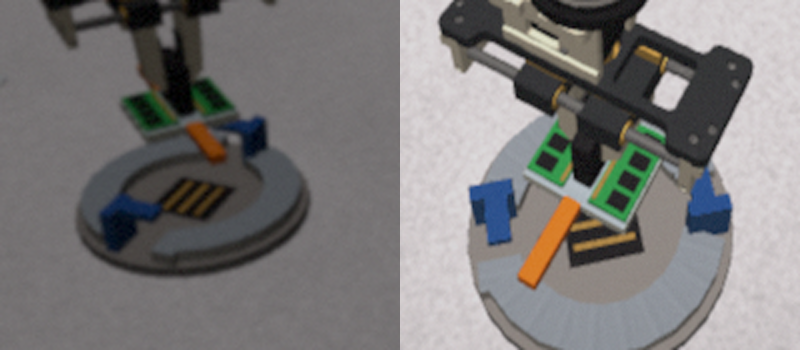

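The carrier is held level over the dock with its lugs about 50° counterclockwise. I'll check the in-hand offset from the visible lug in the side view.

Run:
```python
from fit import *
import fit
b=dict(np.load('pics/k2.npz'));a=dict(np.load('pics/k1.npz'))
fit.lug=[lug[1]]; fit.fin=[box(-5,5,-1,1,12,13)]
o=orange(b,(185,300,245,365));print(o.sum()/255)
for d,r in((b,(190,305,232,360)),(a,(155,120,190,150))):
    o=orange(d,r);best=[]
    for k in np.arange(-8,8.1,1):
        for n in(-6,-4,-2,0,2,4,6):
            c,s=np.cos(.8705),np.sin(.8705);best.append((np.sum((sim(d,[500.8+k*c-n*s,-232.8+k*s+n*c,.8705,99.8])-o)**2)/1e5,k,n))
    best.sort();print(best[:5])
```

```text
476.96078431372547
[(np.float64(11.83398), np.float64(3.0), 0), (np.float64(13.16072), np.float64(1.0), 0), (np.float64(13.46618), np.float64(2.0), 0), (np.float64(16.75179), np.float64(4.0), 0), (np.float64(18.9336), np.float64(2.0), -2)]
[(np.float64(108.01097), np.float64(-6.0), 6), (np.float64(108.59718), np.float64(-7.0), 0), (np.float64(108.63873), np.float64(-8.0), -2), (np.float64(108.68613), np.float64(-4.0), -4), (np.float64(109.0264), np.float64(-7.0), 2)]
```

{"api": "servo_tool", "payload": {
  "linear": [
    [0,0.004,0.08],
    [0,0,0.1],
    [0,0,0.08],
    [0,0,0.06],
    [0,0,0.03],
    [0,0,0.014],
    [0,0,0],
    [0,0,0]
  ],
  "spin": [0,0,0,0,0,0,0,0]
}}

```text
time: 13.5
tool_pos: [501.9, -233.6, 19.8]
tcp_rot: [3.141, -0.0, 0.873]
contact_force: [0.6, 0.5, -3.4]
grip_width: 15.9
finger_force: 30.0
```

{"api": "servo_tool", "payload": {
  "linear": [
    [0,0,0],
    [0,0,0],
    [0,0,0],
    [0,0,0],
    [0,0,0],
    [0,0,0],
    [0,0,0],
    [0,0,0]
  ],
  "spin": [0.07,0.07,0.07,0.07,0.07,0.05,0.05,0]
}}

```text
time: 14.5
tool_pos: [501.8, -233.5, 19.7]
tcp_rot: [3.141, -0.001, 0.167]
contact_force: [0.5, 0.1, -2.8]
grip_width: 15.7
finger_force: 30.0
```

```bash
python3 st.py
```

```text
14.5 [ 501.8005125  -233.53577594   19.71507123] [ 3.14097862e+00 -5.70416397e-04  1.66873393e-01] [ 0.50087125  0.10415948 -2.76871127] 15.68205895067375 29.991652965545654
to dock tool dx,dy/200 -0.0018619828309979574 -0.001002074925915618 yawdeg 9.561141126031309
```

Free so far. The last 9.6° of twist, then down onto the notch floor (reported z ≈ 5).

{"api": "servo_tool", "payload": {
  "linear": [
    [0,0,0],
    [0,0,0],
    [0,0,0],
    [0,0,0],
    [0,0,0],
    [0,0,0],
    [0,0,0],
    [0,0,0]
  ],
  "spin": [0.04,0.03,0.02,0.016,0,0,0,0]
}}

```text
time: 15.5
tool_pos: [501.6, -233.4, 19.3]
tcp_rot: [3.142, 0.0, -0.0]
contact_force: [0.0, -0.4, -3.0]
grip_width: 16.0
finger_force: 30.0
```

{"api": "servo_tool", "payload": {
  "linear": [
    [0,0,0.01],
    [0,0,0.01],
    [0,0,0.01],
    [0,0,0.01],
    [0,0,0.01],
    [0,0,0.01],
    [0,0,0.01],
    [0,0,0]
  ],
  "spin": [0,0,0,0,0,0,0,0]
}}

```text
time: 16.5
tool_pos: [501.5, -233.3, 5.1]
tcp_rot: [-3.142, 0.0, -0.0]
contact_force: [-0.1, 0.2, -2.6]
grip_width: 15.9
finger_force: 30.0
```

```bash
python3 st.py
```

```text
16.5 [ 501.48749887 -233.32985254    5.13096344] [-3.14150590e+00  2.83228275e-04 -3.39290159e-04] [-0.07558203  0.15049808 -2.59414796] 15.874951567538504 29.991227388381958
to dock tool dx,dy/200 -0.00043737531511174274 0.000350885717276004 yawdeg -0.01943989415307216
```

The underside is at 13 mm, in the notches with no contact force. Release and retreat upward.

{"api": "servo_tool", "payload": {
  "linear": [
    [0,0,0],
    [0,0,0],
    [0,0,0],
    [0,0,0],
    [0,0,0],
    [0,0,0],
    [0,0,0],
    [0,0,0]
  ],
  "spin": [0,0,0,0,0,0,0,0],
  "hand": 1
}}

```text
time: 17.5
tool_pos: [501.6, -233.4, 5.3]
tcp_rot: [3.142, -0.0, -0.0]
contact_force: [-0.1, 0.1, -0.1]
grip_width: 90.0
finger_force: 0.0
```

{"api": "servo_tool", "payload": {
  "linear": [
    [0,0,-0.05],
    [0,0,-0.1],
    [0,0,-0.2],
    [0,0,-0.2],
    [0,0,-0.2],
    [0,0,-0.2],
    [0,0,0],
    [0,0,0]
  ],
  "spin": [0,0,0,0,0,0,0,0]
}}

```text
time: 18.5
tool_pos: [501.2, -233.1, 195.0]
tcp_rot: [-3.141, 0.0, -0.0]
contact_force: [0.7, 0.3, -0.1]
grip_width: 91.7
finger_force: 0.0
```

```bash
python3 st.py;python3 -c "
from h import *
a=snap('scene','m1.png')['frame'];b=snap('side','m2.png')['frame']
cv2.imwrite('pics/m.png',np.hstack([cv2.resize(a[80:220,90:250],(400,350),interpolation=cv2.INTER_CUBIC),cv2.resize(b[224:384,140:340],(400,350),interpolation=cv2.INTER_CUBIC)]))"
```

```text
18.5 [ 501.18800668 -233.08955801  195.04814042] [-3.14134704e+00  4.74932731e-04 -3.38006105e-04] [ 0.68718166  0.29371894 -0.11585355] 91.66656239782728 0.0
to dock tool dx,dy/200 0.001060491194832541 0.0015518515898676484 yawdeg -0.019366323291893403
```

View pics/m.png

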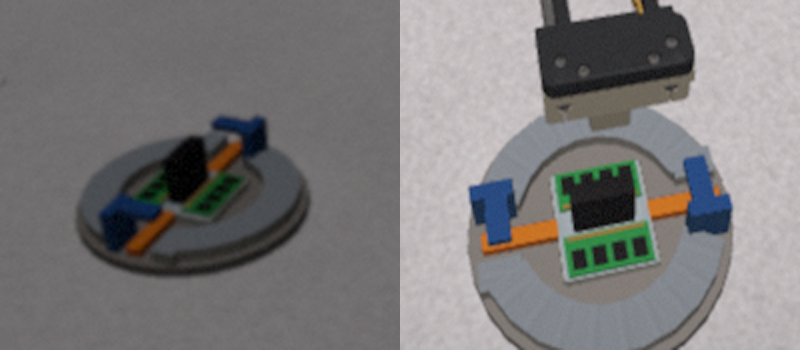

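The carrier lies flat in the dock with both lugs in the notches under the lips, and the gripper is clear. Handing in.

```bash
python3 -c "
from h import *
print(workorder.close_job())"
```

```text
the job is handed in; nothing more can be done
None
```

The loaded carrier is locked in the dock's notches and released, the empty carrier was never touched, and the job was handed in at about 18.5 s; no verdict came back.

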